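Right the fallen varnish tin and close up the row

TASK

A varnish tin has fallen over in the wooden lane on the craft table. Stand it upright on its base inside the lane and let go of it; then slide the wooden pusher along the lane until the row is closed up: fallen tin against its standing neighbour, pusher against the tin. The two standing tins must stay upright in the lane, and leave everything else on the table where it is.

Things in the scene. Friction and masses are not known exactly. Their poses are not given: they have to be found in the camera images.
- lane: wooden rack fixed to the table, 82 x 470 mm, running along its own y axis; origin at its centre on the table top, z up. Its floor is 8 mm above the table, 62 mm wide between two side rails (10 mm thick) whose tops are 8 mm above the floor; floor runs from y = -225 mm (end wall, top 40 mm above the table) to y = +225 mm.
- fallen_tin: square metal varnish tin with a paper band, body 46 x 46 x 110 mm, round black screw cap 24 mm wide and 12 mm high on top (122 mm in all, about 0.22 kg); origin at the centre of its base, z runs from base to cap. It starts lying flat on one side in the lane, cap towards the pusher, next to next_tin.
- next_tin: square metal varnish tin with a paper band, body 46 x 46 x 110 mm, round black screw cap 24 mm wide and 12 mm high on top (122 mm in all, about 0.22 kg); origin at the centre of its base, z runs from base to cap. Stands in the lane next to end_tin: the neighbour of the fallen tin.
- end_tin: square metal varnish tin with a paper band, body 46 x 46 x 110 mm, round black screw cap 24 mm wide and 12 mm high on top (122 mm in all, about 0.22 kg); origin at the centre of its base, z runs from base to cap. Stands in the lane by the end wall.
- pusher (a joint): dark wooden pusher sliding in the lane with light friction; 0 = farthest from the tins, grows (m, up to 0.27) as it slides towards them, along the lane's -y. A low block 58 mm wide, 85 mm long, its top 23 mm above the lane floor, carrying an upright grip post.
- pusher_face (a point): middle of the pusher's front face (the face towards the tins), 11 mm above the lane floor; axes as the lane's. It lies at lane y = 140 mm minus the joint value.
- pusher_grip (a point): on the pusher's upright post, 60 mm behind the front face; the post is 30 mm wide across the lane, 26 mm along it, and its top is 22 mm above this point (80 mm above the table); axes as the lane's.
- phone: phone lying flat on the robot's side of the lane, 74 x 150 x 9 mm; leave alone. Origin under its centre.
- marker: marker pen lying beyond the lane, 130 mm long, 17 mm thick; leave alone.
- knife: carving knife lying beyond the lane, 220 mm long, 18 mm thick; leave alone.
- water_bottle: clear water bottle standing to the robot's right, 64 mm wide, 210 mm tall; leave alone.
- mug: white mug standing to the right, 80 mm wide, 90 mm tall; leave alone.
- carved_disc: round carved wooden disc lying to the left, 220 mm across, 20 mm thick; leave alone.

How it is judged (in metres and radians):
On the way:
1. the fallen tin stands upright on its base in the lane, released (angle between fallen_tin's own z axis and vertical below 0.08 rad and x of fallen_tin in the frame of lane between -0.015 and 0.015 m and z of fallen_tin in the frame of lane between 0.004 and 0.012 m and contact force between fallen_tin and the fingers below 0.1 N and linear speed of fallen_tin below 0.02 m/s), for 0.2 s.
At the end, for the whole second after the job is handed in: All three tins stand upright (within about 4.5 degrees) on the lane floor, between its rails; base centres of neighbouring tins are less than 60 mm apart (gaps under about 12 mm), the pusher's face is less than 37 mm from the fallen tin's base centre (gap under about 12 mm), all at rest (angle between each of fallen_tin, next_tin, end_tin's own z axis and vertical below 0.08 rad and x of fallen_tin in the frame of lane between -0.015 and 0.015 m and z of fallen_tin in the frame of lane between 0.004 and 0.012 m and x of next_tin in the frame of lane between -0.015 and 0.015 m and z of next_tin in the frame of lane between 0.004 and 0.012 m and x of end_tin in the frame of lane between -0.015 and 0.015 m and z of end_tin in the frame of lane between 0.004 and 0.012 m and horizontal distance between fallen_tin and next_tin below 0.06 m and horizontal distance between next_tin and end_tin below 0.06 m and horizontal distance between pusher_face and fallen_tin below 0.037 m and linear speed of each of fallen_tin, next_tin below 0.01 m/s); the robot touches nothing.
It fails at once if a standing tin is tipped (more than 20 degrees) (angle between any of next_tin, end_tin's own z axis and vertical above 0.35 rad).
It fails at once if a bystander is moved more than 30 mm (distance of any of phone, marker, knife, water_bottle, mug, carved_disc from where it was at the start of the episode above 0.03 m).
It also fails if it takes over 58 s, if anything falls off the work surface, if the arm or the gripper's body presses on something with over 40 N, if the wrist force passes 120 N, or if a joint passes its speed limit or range.

ROBOT

A 6-joint arm with a two-finger parallel gripper is mounted at the origin on the work surface. World frame = base frame: x ahead of the robot, y to its left, z up, the work surface at z = 0. Lengths are in m, angles in degrees, forces in N, time in s.
With the tool pointing down it reaches from about 0.3 to 0.75 m from the base axis. Payload 8.5 kg.
Tool frame: the origin (TCP) lies between the finger pads; the fingertips stand 25 mm ahead of it and the grasp point (between the pads) lies 6 mm ahead of it; x points along the fingers, y is the direction in which the jaws open and shut, and the axes are right-handed (so a half turn about x gives the same grasp; the last joint's range is limited). The gripper opens to 85 mm and grips with 20 to 120 N. Pads are 22 mm wide; open, the fingers measure 114 mm over their backs; the gripper's body (76 mm by 85 mm) begins 54 mm behind the grasp point. The pads swing forward as they close: fully open they stand 13 mm farther back than shut.
Start: joints at [54.643, 21.807, 74.336, -0, 83.858, -12.336], TCP at [0.215, 0.506, 0.256] pointing down, gripper open.
Joint ranges: [-178.18, 178.18], [-50.72, 133.34], [12.68, 142.11], [-81.47, 261.47], [9.98, 163.14], [-165.26, 165.26]. Speed limits (degrees/s): [136.94, 136.94, 180, 180, 180, 180].

INTERFACE

Orientations are given as a 3x3 rotation matrix whose columns are the frame's x, y, z axes.
In Python, from rig import sensors, get_image, workorder gives the robot as it stands.
- The arm moves only by the tool arm_command, never from a script. Its argument "plan" is a list that holds one entry, the list of rows, each a list of 6 numbers: the shift along the tool's x, y, z in units of 25 mm (1.0 is 25 mm), then the turn, a rotation vector about the tool's x, y, z in units of 6 degrees (1.0 is 6 degrees). In form: [[[dx, dy, dz, ax, ay, az], ...]]. A call has 1 to 10 rows; each row is the pose to reach, as a shift and turn from the pose commanded when the call began, along the tool's axes at that moment; what a row does not reach only later rows make up. A row lasts 1/10 s, in which the tool goes at most 50 mm and 8.59 degrees, less where a joint would pass 70% of its speed; a pose out of reach is approached as far as the arm can. A call with a gripper value outside its range is refused whole. "jaw" is the closure, from 0 (fully open) to 1 (shut), set as the call begins (left out, the last holds). The fingers move at their own pace and stop on an object; "newtons" is the grip in N (left out, the last holds). Time passes only in rows, so rows that repeat a pose let the fingers close. It gives the time, the measured TCP pose, the force and the opening at its end, in the units of the state.
- sensors.observe(): the state, without advancing time (a new reading comes with each control period).
- get_image(name): name is "scene" or "side" or "wrist"; returns a dict with "img" (420x560x3 uint8, red, green, blue), "fx", "fy", "cx", "cy" (pixels), "T" (4x4, takes a point from camera to world coordinates). Camera axes: x right, y up, looking along -z (the intrinsics and any distortion apply to the point x, -y, -z); pixel columns grow to the right and rows downward; lengths in m; the calibration is good to about 2 mm. The wrist camera is an equidistant fisheye: a pixel r from the principal point sees the ray r / f radians off the axis. A picture is of the moment at which its call begins. There is no depth.
- workorder.close_job(): hands the job in, once; it reports no verdict.
The state is a dict: "time_s": time; "q": joint angles; "qvel": joint speeds; "joint_efforts": joint torques, N m; "position": TCP position; "tool_rot": TCP orientation; "ft_force": force on the tool from outside, world axes, zero at the start; "wrist_torque": the same for the moment, N m; "grip_width": finger opening in m.
Only numpy, scipy, OpenCV 4.12 (cv2) and the standard library are available. Lean on these libraries where they do the work, as an engineer would, in place of code of your own. Each camera call takes 0.05 s, during which the arm holds its last target. There are 200 camera calls.

## Working session

There is one attempt and no reset: what is moved stays moved. The work goes in short steps, Python scripts to look and compute and a tool call to move; the robot and the scene stay as the last step left them, time stands still between calls to the robot, and variables do not carry over. Pictures are saved under pics/ and viewed, about 8 in all and at most 12, crops included, and the job is handed in when it is done.

Besides the shell and the picture viewer there is one more tool, called after "Call:" as a command line: name --argument value ..., lists and objects as JSON in quotes. arm_command: Moves the arm, as the interface text tells. Its arguments: {"type":"object","properties":{"plan":{"type":"array","items":{"type":"array","items":{"type":"array","items":{"type":"number"}}}},"jaw":{"type":"number"},"newtons":{"type":"number"}},"required":["plan"]}

```bash
mkdir -p pics
cat > h.py <<'E'
import numpy as np, cv2
from rig import sensors, get_image, workorder
def snap(n, f):
    d=get_image(n); cv2.imwrite(f, cv2.cvtColor(d['img'],cv2.COLOR_RGB2BGR)); np.savez(f[:-4]+'.npz',**d); return d
def ray(d,u,v,fish=False):
    T=np.array(d['T']); a=np.array([(u-d['cx'])/d['fx'],(v-d['cy'])/d['fy']])
    if fish:
        r=np.linalg.norm(a)+1e-12; p=np.array([*(a/r*np.sin(r)),np.cos(r)])
    else: p=np.array([a[0],a[1],1.])
    c=p*[1,-1,-1]; return T[:3,3],T[:3,:3]@c
def onz(d,u,v,z,fish=False):
    o,r=ray(d,u,v,fish); return o+r*(z-o[2])/r[2]
def proj(d,P):
    T=np.array(d['T']); c=T[:3,:3].T@(np.array(P)-T[:3,3]); return d['cx']+d['fx']*c[0]/-c[2], d['cy']+d['fy']*-c[1]/-c[2]
def tool(pw):  # world point -> tool units offset from TCP
    s=sensors.observe(); return np.array(s['tool_rot']).T@(np.array(pw)-s['position'])/0.025
E
python3 - <<'E'
from h import *
a=snap('scene','pics/s0.png');b=snap('side','pics/d0.png')
for d in(a,b): print(np.round(d['T'],3),d['fx'],d['cx'],d['cy'])
print(sensors.observe())
cv2.imwrite('pics/both.png',cv2.resize(np.vstack([a['img'],b['img']])[:,:,::-1],None,fx=.7,fy=.7))
E
```

```text
[[-0.857 -0.37   0.358  1.145]
 [ 0.515 -0.612  0.601  0.962]
 [-0.003  0.699  0.715  1.228]
 [ 0.     0.     0.     1.   ]] 507.9396511837873 285.0826238770009 208.59423719424166
[[ 0.948  0.167 -0.27   0.196]
 [-0.317  0.513 -0.798 -1.018]
 [ 0.005  0.842  0.539  0.738]
 [ 0.     0.     0.     1.   ]] 392.9215802373042 279.00799314631837 205.39071315961667
{'time_s': 0.1, 'q': array([ 5.46424857e+01,  2.18382768e+01,  7.43780312e+01, -2.04869386e-03,
        8.38563973e+01, -1.23359352e+01]), 'qvel': array([-0.0170626 , -0.14449162, -0.10203606, -0.01894083, -0.06921286,
        0.00361944]), 'joint_efforts': array([ 2.99639287e-03, -4.49224699e+01, -2.31654865e+01, -2.45980236e-04,
        3.69881818e-03, -5.24928998e-05]), 'position': array([0.21497673, 0.50601241, 0.25577675]), 'tool_rot': array([[-7.05314609e-04,  3.91073806e-01,  9.20359050e-01],
       [-1.05546943e-03,  9.20358475e-01, -3.91074370e-01],
       [-9.99999194e-01, -1.24724131e-03, -2.36375830e-04]]), 'ft_force': array([-1.33504266,  0.3953462 , -0.17520181]), 'wrist_torque': array([-0.00050584, -0.02561502, -0.05443022]), 'grip_width': 0.08521752374767358}
```

View pics/s0.png

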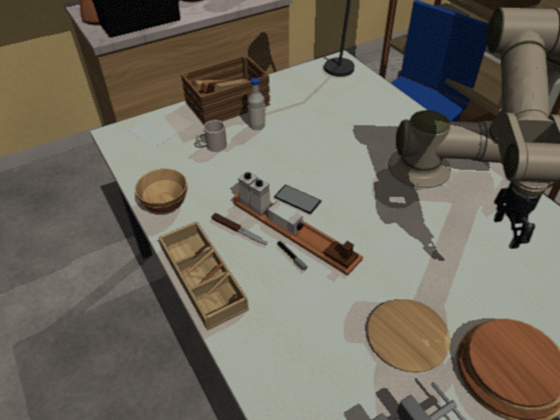

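View pics/d0.png

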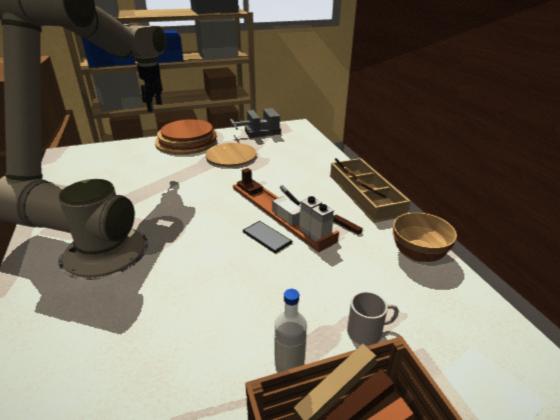

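The scene view shows the lane from about (237,200) to (358,265): standing tins at (250,190), the fallen one at (287,217), the pusher at (345,250). The side view agrees. Next, enlarged crops plus a first lane estimate.

Run:
```python
from h import *
a=dict(np.load('pics/s0.npz'));b=dict(np.load('pics/d0.npz'))
c=cv2.resize(a['img'][165:280,225:370],None,fx=5,fy=5,interpolation=cv2.INTER_CUBIC)
e=cv2.resize(b['img'][160:250,225:370],None,fx=5,fy=5,interpolation=cv2.INTER_CUBIC)
cv2.imwrite('pics/c0.png',c[:,:,::-1]);cv2.imwrite('pics/c1.png',e[:,:,::-1])
for n,d,box in(('scene',a,(228,185,365,275)),('side',b,(228,165,340,248))):
    h=cv2.cvtColor(d['img'],cv2.COLOR_RGB2HSV); m=((h[...,0]<14)&(h[...,1]>120)).astype(np.uint8)
    k=np.zeros_like(m);x0,y0,x1,y1=box;k[y0:y1,x0:x1]=m[y0:y1,x0:x1]
    nc,l,s,_=cv2.connectedComponentsWithStats(k); i=1+np.argmax(s[1:,4]); v,u=np.where(l==i)
    P=np.array([onz(d,x,y,.016)[:2] for x,y in zip(u,v)]).astype(np.float32)
    print(n,s[i],cv2.minAreaRect(P))
```

```text
scene [ 234  193  128   82 1892] ((0.5516783595085144, 0.023717716336250305), (0.10560637712478638, 0.48799315094947815), 19.186002731323242)
side [ 234  169  105   79 1355] ((0.5497859716415405, 0.06558604538440704), (0.12409622222185135, 0.5587755441665649), 17.7372989654541)
```

View pics/c0.png

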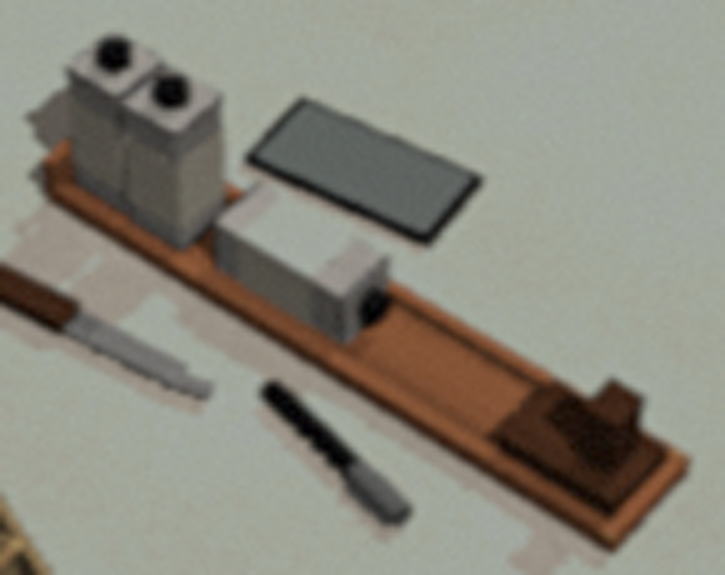

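View pics/c1.png

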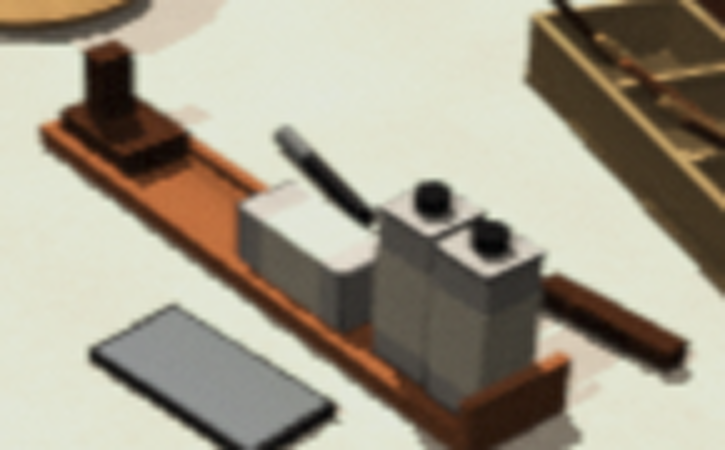

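Run:
```python
from h import *
a=dict(np.load('pics/s0.npz'));b=dict(np.load('pics/d0.npz'))
A=lambda X,Y,z:onz(a,224.6+X/5,164.6+Y/5,z)[:2]; B=lambda X,Y,z:onz(b,224.6+X/5,159.6+Y/5,z)[:2]
for n,p in dict(
 laneRS_a=A(688,460,.016),laneOS_a=A(612,538,.016),endOS_a=A(46,182,.016),
 laneRS_b=B(43,126,.016),endRS_b=B(462,412,.04),endOS_b=B(566,358,.04),
 capE_a=A(115,52,.125),capN_a=A(172,91,.125),capE_b=B(491,237,.125),capN_b=B(433,196,.125),
 f_base_out_a=A(218,232,.054),f_base_in_a=A(262,185,.054),f_top_out_a=A(342,293,.054),f_top_in_a=A(387,262,.054),
 f_top_in_b=B(240,203,.054),f_top_out_b=B(292,178,.054),f_base_in_b=B(343,272,.054),
 post_a=A(610,393,.08),post_b=B(108,48,.08)).items(): print(n,np.round(p,4))
```

```text
laneRS_a [0.4418 0.2413]
laneOS_a [0.5164 0.2656]
endOS_a [ 0.6679 -0.1772]
laneRS_b [0.4414 0.2377]
endRS_b [ 0.5879 -0.2041]
endOS_b [ 0.6678 -0.1752]
capE_a [ 0.6179 -0.1587]
capN_a [ 0.6043 -0.1069]
capE_b [ 0.6206 -0.1578]
capN_b [ 0.606  -0.1058]
f_base_out_a [ 0.6088 -0.0433]
f_base_in_a [ 0.5629 -0.0657]
f_top_out_a [0.5685 0.0435]
f_top_in_a [0.53   0.0355]
f_top_in_b [0.529  0.0312]
f_top_out_b [0.5719 0.0507]
f_base_in_b [ 0.5653 -0.0665]
post_a [0.4877 0.2147]
post_b [0.4901 0.2237]
```

```bash
cat >> h.py <<'E'
from scipy.spatial.transform import Rotation as Rot
C=np.array([.5535,.0313,0]); yaw=np.radians(18.7)
LX=np.array([np.cos(yaw),np.sin(yaw),0]); LY=np.array([-np.sin(yaw),np.cos(yaw),0]); Z=np.array([0,0,1.])
L=np.c_[LX,LY,Z]
def lane(p): return L.T@(np.asarray(p)-C)
def go(x,y,z,th):
    """row from the present pose to: grasp point at lane x,y,z, tool down turned th deg about lane x"""
    s=sensors.observe(); R0=np.array(s['tool_rot'])
    R=Rot.from_rotvec(np.radians(th)*LX).as_matrix()@np.c_[-Z,LX,-LY]
    p=C+L@np.array([x,y,z])-.006*R[:,0]
    d=R0.T@(p-s['position'])/.025; r=Rot.from_matrix(R0.T@R).as_rotvec(degrees=True)/6
    print('row',np.round(np.r_[d,r],2).tolist())
def now():
    s=sensors.observe(); R=np.array(s['tool_rot']); g=s['position']+.006*R[:,0]
    print('t',s['time_s'],'grasp lane',np.round(lane(g),4),'toolx lane',np.round(L.T@R[:,0],3),'tooly',np.round(L.T@R[:,1],3),'F',np.round(s['ft_force'],1),'w',s['grip_width'],'q',np.round(s['q'],0))
E
python3 -c "
from h import *
now();go(.001,.03,.2,0)"
```

```text
t 0.1 grasp lane [-0.1685  0.5582  0.2498] toolx lane [-0.001 -0.001 -1.   ] tooly [ 0.666  0.746 -0.001] F [-1.3  0.4 -0.2] w 0.08521752374767358 q [ 55.  22.  74.  -0.  84. -12.]
row [2.0, -11.26, 19.12, 8.05, 0.0, 0.01]
```

Call:
arm_command --plan '[[[2, -11.26, 19.12, 8.05, 0, 0], [2, -11.26, 19.12, 8.05, 0, 0], [2, -11.26, 19.12, 8.05, 0, 0], [2, -11.26, 19.12, 8.05, 0, 0], [2, -11.26, 19.12, 8.05, 0, 0], [2, -11.26, 19.12, 8.05, 0, 0], [2, -11.26, 19.12, 8.05, 0, 0], [2, -11.26, 19.12, 8.05, 0, 0], [2, -11.26, 19.12, 8.05, 0, 0], [2, -11.26, 19.12, 8.05, 0, 0]]]' --jaw 0 --newtons 40

```text
time_s: 1.1
position: [0.512, 0.1038, 0.2111]
tool_rot: [[-0.0, 0.947, 0.32], [0.0, 0.32, -0.947], [-1.0, -0.0, -0.0]]
ft_force: [0.1, 1.0, 0.4]
grip_width: 0.0857
```

```bash
python3 -c "
from h import *
now();go(.001,.03,.2,0)"
```

```text
t 1.1 grasp lane [-0.0161  0.082   0.2051] toolx lane [-0.  0. -1.] tooly [ 1.    -0.001 -0.   ] F [0.1 1.  0.4] w 0.08574280539055312 q [ -2.  21.  83.   0.  76. -20.]
row [0.2, 0.68, 2.08, -0.01, -0.0, 0.0]
```

Call:
arm_command --plan '[[[0.2, 0.68, 2.08, 0, 0, 0], [0.2, 0.68, 2.08, 0, 0, 0], [0.2, 0.68, 2.08, 0, 0, 0], [0.2, 0.68, 2.08, 0, 0, 0]]]'

```text
time_s: 1.5
position: [0.5433, 0.0628, 0.2063]
tool_rot: [[-0.001, 0.947, 0.321], [0.0, 0.321, -0.947], [-1.0, -0.001, -0.001]]
ft_force: [-0.7, 0.0, 0.6]
grip_width: 0.0855
```

```bash
python3 -c "
from h import *
now();d=snap('wrist','pics/w0.png');print(np.round(d['T'],3),d['fx'],d['fy'],d['cx'],d['cy']);go(.001,.03,.13,-45)"
```

```text
t 1.5 grasp lane [0.0004 0.0332 0.2003] toolx lane [-0.001  0.001 -1.   ] tooly [ 1.     0.    -0.001] F [-0.7  0.   0.6] w 0.08547658177236202 q [ -6.  24.  80.   0.  76. -25.]
[[ 0.947 -0.306 -0.097  0.519]
 [ 0.321  0.903  0.287  0.137]
 [-0.001 -0.303  0.953  0.325]
 [ 0.     0.     0.     1.   ]] 325.19226210127806 325.19226210127806 275.93093454750556 214.55597481199155
row [2.89, 0.02, -0.03, 0.01, -7.5, -0.0]
```

View pics/w0.png

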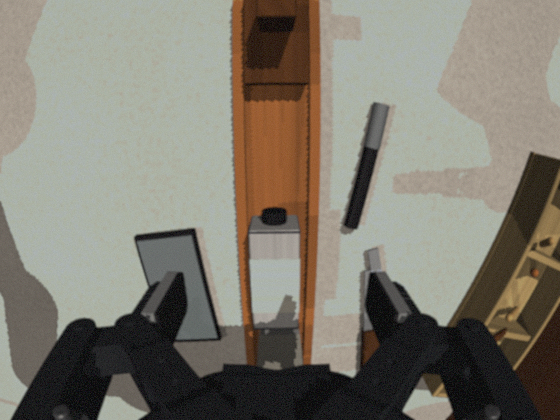

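```bash
python3 -c "
from h import *
d=dict(np.load('pics/w0.npz'))
for n,u,v,z in [('topL',250,231,.054),('topR',300,231,.054),('baseL',249,329,.054),('baseR',298,329,.054),('railL',234,100,.016),('railR',321,100,.016),('railL2',247,350,.016),('railR2',312,350,.016),('pusherface',276,84,.031),('post',276,18,.08)]: print(n,np.round(lane(onz(d,u,v,z,True)),4))
go(.001,.03,.14,-35)"
```

```text
topL [-0.0221  0.0094  0.054 ]
topR [0.0225 0.0094 0.054 ]
baseL [-0.0269 -0.0997  0.054 ]
baseR [ 0.0239 -0.0995  0.054 ]
railL [-0.0383  0.1253  0.016 ]
railR [0.0432 0.1254 0.016 ]
railL2 [-0.0347 -0.1631  0.016 ]
railR2 [ 0.0457 -0.1634  0.016 ]
pusherface [0.001  0.1385 0.031 ]
post [0.001  0.1858 0.08  ]
row [2.47, 0.02, 0.0, 0.01, -5.84, -0.0]
```

Call:
arm_command --plan '[[[0.5, 0, 0, 0, -1.2, 0], [1, 0, 0, 0, -2.4, 0], [1.5, 0, 0, 0, -3.6, 0], [2, 0, 0, 0, -4.8, 0], [2.47, 0, 0, 0, -5.84, 0], [2.47, 0, 0, 0, -5.84, 0], [2.47, 0, 0, 0, -5.84, 0], [2.47, 0, 0, 0, -5.84, 0]]]'

```text
time_s: 2.35
position: [0.5444, 0.062, 0.146]
tool_rot: [[0.185, 0.947, 0.261], [-0.542, 0.32, -0.777], [-0.82, 0.002, 0.573]]
ft_force: [0.1, -0.4, 0.1]
grip_width: 0.0851
```

```bash
python3 -c "
from h import *
now();go(0,-.0145,.041,-35)"
```

```text
t 2.35 grasp lane [0.0012 0.0285 0.1411] toolx lane [ 0.001 -0.573 -0.82 ] tooly [ 1.    -0.001  0.002] F [ 0.1 -0.4  0.1] w 0.08509380376058817 q [  8.  30.  89. -40.  60.  10.]
row [4.27, -0.06, -0.88, -0.02, -0.01, -0.01]
```

Call:
arm_command --plan '[[[0.5, -0.06, -0.88, 0, 0, 0], [1.2, -0.06, -0.88, 0, 0, 0], [1.9, -0.06, -0.88, 0, 0, 0], [2.6, -0.06, -0.88, 0, 0, 0], [3.2, -0.06, -0.88, 0, 0, 0], [3.7, -0.06, -0.88, 0, 0, 0], [4.1, -0.06, -0.88, 0, 0, 0], [4.27, -0.06, -0.88, 0, 0, 0], [4.27, -0.06, -0.88, 0, 0, 0], [4.27, -0.06, -0.88, 0, 0, 0]]]'

```text
time_s: 3.35
position: [0.5565, 0.0207, 0.045]
tool_rot: [[0.184, 0.947, 0.262], [-0.544, 0.32, -0.776], [-0.819, 0.001, 0.574]]
ft_force: [-1.7, 0.7, 0.0]
grip_width: 0.0857
```

```bash
python3 -c "
from h import *
now();go(0,-.0145,.041,-35);snap('wrist','pics/w1.png')"
```

```text
t 3.35 grasp lane [-0.0005 -0.0145  0.0401] toolx lane [ 0.    -0.574 -0.819] tooly [ 1.    -0.     0.001] F [-1.7  0.7  0. ] w 0.08568945056498022 q [  3.  39.  94. -48.  48.  18.]
row [-0.03, 0.02, 0.02, -0.0, 0.01, -0.0]
```

View pics/w1.png

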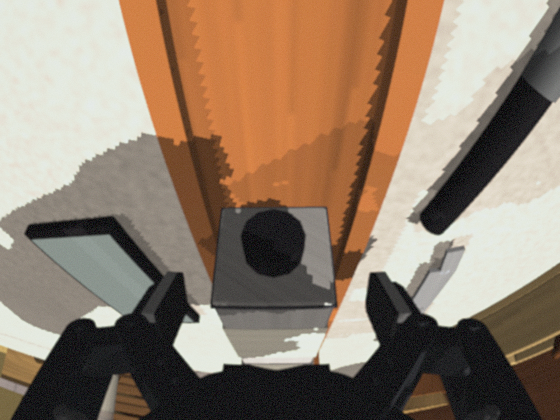

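The tin's cap end (cap at 273,242) is centred between the fingers (inner edges at about 185 and 367). Closing now.

Call:
arm_command --plan '[[[0, 0, 0, 0, 0, 0], [0, 0, 0, 0, 0, 0], [0, 0, 0, 0, 0, 0], [0, 0, 0, 0, 0, 0], [0, 0, 0, 0, 0, 0], [0, 0, 0, 0, 0, 0], [0, 0, 0, 0, 0, 0], [0, 0, 0, 0, 0, 0], [0, 0, 0, 0, 0, 0], [0, 0, 0, 0, 0, 0]]]' --jaw 1 --newtons 60

```text
time_s: 4.4
position: [0.5565, 0.0207, 0.045]
tool_rot: [[0.185, 0.947, 0.262], [-0.544, 0.321, -0.776], [-0.819, 0.001, 0.574]]
ft_force: [-1.3, 3.5, 5.3]
grip_width: 0.0454
```

```bash
python3 -c "
from h import *
now();go(0,.045,.17,-35);go(0,.045,.17,55)"
```

```text
t 4.4 grasp lane [-0.0005 -0.0145  0.0401] toolx lane [ 0.001 -0.574 -0.819] tooly [ 1.    -0.     0.001] F [-1.3  3.5  5.3] w 0.04535879108885313 q [  3.  39.  94. -48.  48.  18.]
row [-5.62, 0.02, 1.04, -0.0, 0.01, -0.01]
row [-5.38, 0.02, 1.28, 0.0, 15.01, -0.01]
```

Call:
arm_command --plan '[[[-0.5, 0.02, 0, 0, 0, 0], [-1.2, 0.02, 0.1, 0, 0, 0], [-2, 0.02, 0.25, 0, 0, 0], [-2.8, 0.02, 0.45, 0, 0, 0], [-3.6, 0.02, 0.6, 0, 0, 0], [-4.4, 0.02, 0.8, 0, 0, 0], [-5.1, 0.02, 0.95, 0, 0, 0], [-5.5, 0.02, 1.04, 0, 0, 0], [-5.62, 0.02, 1.04, 0, 0, 0], [-5.62, 0.02, 1.04, 0, 0, 0]]]'

```text
time_s: 5.4
position: [0.5376, 0.0771, 0.1744]
tool_rot: [[0.184, 0.947, 0.263], [-0.544, 0.32, -0.776], [-0.819, -0.0, 0.574]]
ft_force: [-0.3, -0.1, -1.6]
grip_width: 0.0454
```

```bash
python3 -c "
from h import *
now();go(0,.045,.17,10);go(0,.045,.17,55)"
```

```text
t 5.4 grasp lane [-0.0004  0.045   0.1695] toolx lane [-0.    -0.574 -0.819] tooly [ 1. -0. -0.] F [-0.3 -0.1 -1.6] w 0.04535726420722013 q [ 10.  27.  88. -39.  65.   8.]
row [0.05, 0.02, 0.18, -0.0, 7.5, 0.0]
row [0.22, 0.02, 0.25, -0.0, 15.0, 0.0]
```

Call:
arm_command --plan '[[[0, 0, 0.03, 0, 0.7, 0], [0, 0, 0.05, 0, 1.5, 0], [0, 0, 0.08, 0, 2.4, 0], [0, 0, 0.1, 0, 3.3, 0], [0.01, 0, 0.12, 0, 4.2, 0], [0.03, 0, 0.14, 0, 5.1, 0], [0.04, 0, 0.16, 0, 6, 0], [0.05, 0, 0.17, 0, 6.8, 0], [0.05, 0, 0.18, 0, 7.3, 0], [0.05, 0, 0.18, 0, 7.5, 0]]]'

```text
time_s: 6.4
position: [0.5392, 0.0717, 0.1751]
tool_rot: [[-0.058, 0.948, 0.313], [0.165, 0.319, -0.933], [-0.985, -0.002, -0.175]]
ft_force: [0.3, 0.2, -2.0]
grip_width: 0.0453
```

```bash
python3 -c "
from h import *
now();go(0,.045,.17,55)"
```

```text
t 6.4 grasp lane [-0.0006  0.0439  0.1692] toolx lane [-0.002  0.175 -0.985] tooly [ 1.    -0.002 -0.002] F [ 0.3  0.2 -2. ] w 0.04528712051833642 q [ -9.  26.  82.   9.  77. -30.]
row [0.04, 0.03, 0.12, -0.03, 7.49, 0.01]
```

Call:
arm_command --plan '[[[0, 0, 0.03, 0, 0.7, 0], [0, 0, 0.05, 0, 1.5, 0], [0, 0.01, 0.06, 0, 2.4, 0], [0, 0.01, 0.08, 0, 3.3, 0], [0.01, 0.02, 0.1, 0, 4.2, 0], [0.02, 0.02, 0.12, 0, 5.1, 0], [0.03, 0.02, 0.12, 0, 6, 0], [0.04, 0.02, 0.12, 0, 6.8, 0], [0.04, 0.02, 0.12, 0, 7.3, 0], [0.04, 0.02, 0.12, 0, 7.5, 0]]]'

```text
time_s: 7.4
position: [0.5405, 0.0699, 0.1734]
tool_rot: [[-0.263, 0.948, 0.181], [0.776, 0.32, -0.544], [-0.573, -0.003, -0.819]]
ft_force: [-0.5, 0.4, -1.3]
grip_width: 0.0453
```

Run:
```python
from h import *
now();go(.002,.045,.11,55)
a=snap('side','pics/d1.png');b=snap('wrist','pics/w2.png')
c=cv2.resize(a['img'][110:250,210:380],(560,460),interpolation=cv2.INTER_CUBIC)
cv2.imwrite('pics/m2.png',c[:,:,::-1])
```

```text
t 7.4 grasp lane [0.     0.0457 0.17  ] toolx lane [-0.001  0.819 -0.573] tooly [ 1.    -0.001 -0.003] F [-0.5  0.4 -1.3] w 0.04532476392888236 q [-21.  38.  78.  40. 103. -45.]
row [1.35, 0.08, 1.98, -0.03, -0.01, 0.01]
```

View pics/m2.png

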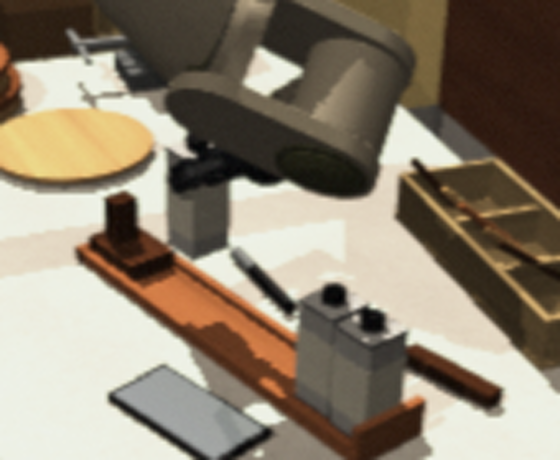

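The tin hangs upright in the jaws and clear of the others. I'll lower it further towards the pusher so the wrist stays well clear of the standing tins.

```bash
python3 -c "
from h import *
go(.002,.075,.17,55);go(.002,.075,.102,55)"
```

```text
row [0.96, 0.07, -0.66, -0.02, 0.01, 0.0]
row [2.53, 0.08, 1.57, -0.02, 0.01, 0.0]
```

Call:
arm_command --plan '[[[0.3, 0.07, -0.2, 0, 0, 0], [0.6, 0.07, -0.4, 0, 0, 0], [0.96, 0.07, -0.6, 0, 0, 0], [1.2, 0.07, -0.3, 0, 0, 0], [1.45, 0.07, 0.05, 0, 0, 0], [1.7, 0.07, 0.4, 0, 0, 0], [1.95, 0.07, 0.75, 0, 0, 0], [2.2, 0.08, 1.1, 0, 0, 0], [2.4, 0.08, 1.4, 0, 0, 0], [2.53, 0.08, 1.57, 0, 0, 0]]]'

```text
time_s: 8.5
position: [0.5331, 0.0985, 0.1052]
tool_rot: [[-0.263, 0.947, 0.183], [0.776, 0.32, -0.544], [-0.574, -0.001, -0.819]]
ft_force: [-0.4, -1.1, -2.6]
grip_width: 0.0449
```

Run:
```python
from h import *
now();go(.002,.075,.0945,55);go(.002,.075,.092,55)
a=snap('side','pics/d2.png')
cv2.imwrite('pics/m3.png',cv2.resize(a['img'][110:250,210:380],(560,460),interpolation=cv2.INTER_CUBIC)[:,:,::-1])
```

```text
t 8.5 grasp lane [0.0022 0.0751 0.1017] toolx lane [ 0.     0.819 -0.574] tooly [ 1.    -0.001 -0.001] F [-0.4 -1.1 -2.6] w 0.044933838823044796 q [-19.  42.  83.  40.  94. -50.]
row [0.16, -0.01, 0.24, -0.01, 0.0, -0.0]
row [0.22, -0.01, 0.32, -0.01, 0.0, -0.0]
```

View pics/m3.png

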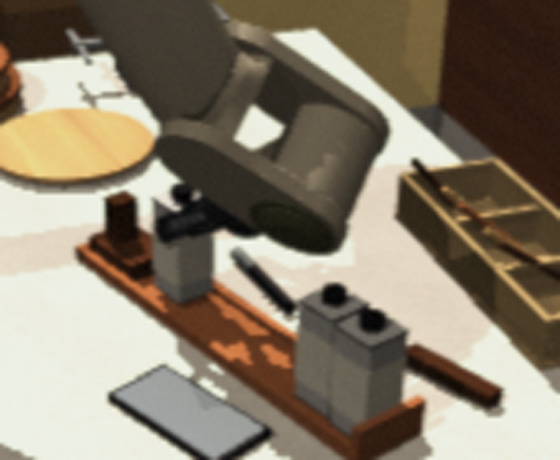

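The tin is just above the lane floor between the pusher and the standing tins, with the wrist clear. Lowering gently.

Call:
arm_command --plan '[[[0.04, 0, 0.06, 0, 0, 0], [0.08, 0, 0.12, 0, 0, 0], [0.12, 0, 0.18, 0, 0, 0], [0.16, 0, 0.24, 0, 0, 0], [0.16, 0, 0.24, 0, 0, 0], [0.16, 0, 0.24, 0, 0, 0]]]'

```text
time_s: 9.15
position: [0.5332, 0.0985, 0.0991]
tool_rot: [[-0.262, 0.947, 0.184], [0.776, 0.32, -0.544], [-0.574, 0.0, -0.819]]
ft_force: [0.8, -0.0, -1.7]
grip_width: 0.0453
```

Call:
arm_command --plan '[[[0.02, 0, 0.03, 0, 0, 0], [0.04, 0, 0.06, 0, 0, 0], [0.04, 0, 0.06, 0, 0, 0], [0.04, 0, 0.06, 0, 0, 0]]]'

```text
time_s: 9.55
position: [0.5332, 0.0984, 0.0972]
tool_rot: [[-0.262, 0.947, 0.184], [0.776, 0.32, -0.544], [-0.574, -0.0, -0.819]]
ft_force: [0.3, 0.4, -3.1]
grip_width: 0.0449
```

Call:
arm_command --plan '[[[0.01, 0, 0.02, 0, 0, 0], [0.02, 0, 0.03, 0, 0, 0], [0.02, 0, 0.03, 0, 0, 0], [0.02, 0, 0.03, 0, 0, 0]]]'

```text
time_s: 9.95
position: [0.5333, 0.0984, 0.0969]
tool_rot: [[-0.262, 0.947, 0.184], [0.776, 0.32, -0.543], [-0.574, 0.0, -0.819]]
ft_force: [1.0, -1.7, 5.0]
grip_width: 0.0451
```

Contact: the vertical force went from -3.1 to +5.0 N. Releasing.

Call:
arm_command --plan '[[[0, 0, 0, 0, 0, 0], [0, 0, 0, 0, 0, 0], [0, 0, 0, 0, 0, 0], [0, 0, 0, 0, 0, 0], [0, 0, 0, 0, 0, 0], [0, 0, 0, 0, 0, 0], [0, 0, 0, 0, 0, 0], [0, 0, 0, 0, 0, 0]]]' --jaw 0

```text
time_s: 10.75
position: [0.5332, 0.0984, 0.0963]
tool_rot: [[-0.262, 0.947, 0.184], [0.776, 0.32, -0.544], [-0.574, 0.0, -0.819]]
ft_force: [0.6, 0.0, -0.3]
grip_width: 0.0853
```

Run:
```python
from h import *
now();go(.002,-.03,.2,55)
```

```text
t 10.75 grasp lane [0.0023 0.075  0.0929] toolx lane [ 0.     0.819 -0.574] tooly [ 1. -0.  0.] F [ 0.6  0.  -0.3] w 0.0852908234076595 q [-19.  43.  83.  40.  94. -51.]
row [-5.9, -0.01, -1.1, -0.0, 0.01, -0.0]
```

Call:
arm_command --plan '[[[-0.4, 0, 0, 0, 0, 0], [-1, 0, -0.1, 0, 0, 0], [-1.8, 0, -0.25, 0, 0, 0], [-2.6, 0, -0.45, 0, 0, 0], [-3.4, 0, -0.65, 0, 0, 0], [-4.2, 0, -0.8, 0, 0, 0], [-5, 0, -0.95, 0, 0, 0], [-5.6, 0, -1.1, 0, 0, 0], [-5.9, 0, -1.1, 0, 0, 0], [-5.9, 0, -1.1, 0, 0, 0]]]'

```text
time_s: 11.75
position: [0.5671, -0.0019, 0.2039]
tool_rot: [[-0.261, 0.948, 0.184], [0.775, 0.319, -0.545], [-0.575, 0.001, -0.818]]
ft_force: [-0.7, 0.3, -0.1]
grip_width: 0.0854
```

Run:
```python
from h import *
now();go(.002,.06,.25,20);go(.002,.2,.2,-15)
a=snap('side','pics/d3.png');b=snap('scene','pics/s3.png')
c=cv2.resize(a['img'][150:250,220:360],(560,400),interpolation=cv2.INTER_CUBIC)
cv2.imwrite('pics/m4.png',c[:,:,::-1])
```

```text
t 11.75 grasp lane [ 0.0023 -0.0309  0.2004] toolx lane [ 0.002  0.818 -0.575] tooly [ 1.    -0.001  0.001] F [-0.7  0.3 -0.1] w 0.08538297337048803 q [-27.  40.  69.  38. 112. -44.]
row [1.88, -0.01, -3.85, -0.01, -5.82, -0.01]
row [7.72, -0.02, -5.52, -0.01, -11.65, -0.01]
```

View pics/m4.png

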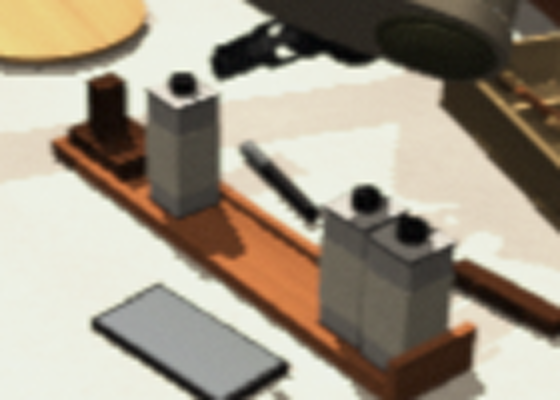

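The fallen tin now stands upright in the lane and released. Next the pusher post, going high over the tin.

Call:
arm_command --plan '[[[0.5, 0, -0.9, 0, -1, 0], [1, 0, -1.9, 0, -2, 0], [1.3, 0, -2.7, 0, -3.2, 0], [1.6, 0, -3.5, 0, -4.4, 0], [1.88, 0, -3.85, 0, -5.8, 0], [1.88, 0, -3.85, 0, -5.8, 0], [1.88, 0, -3.85, 0, -5.8, 0]]]'

```text
time_s: 12.55
position: [0.5362, 0.0887, 0.2551]
tool_rot: [[-0.112, 0.947, 0.302], [0.328, 0.322, -0.888], [-0.938, -0.001, -0.346]]
ft_force: [-0.8, -0.7, -0.8]
grip_width: 0.0855
```

```bash
python3 -c "
from h import *
now();go(.001,.2,.2,-15)"
```

```text
t 12.55 grasp lane [0.002  0.062  0.2494] toolx lane [-0.001  0.346 -0.938] tooly [ 1.     0.002 -0.001] F [-0.8 -0.7 -0.8] w 0.08550719454541848 q [-11.  24.  74.  18.  93. -30.]
row [3.81, -0.03, -4.63, 0.01, -5.88, 0.01]
```

Call:
arm_command --plan '[[[0.4, 0, -0.9, 0, -1, 0], [1, 0, -1.9, 0, -2, 0], [1.8, 0, -2.9, 0, -3.2, 0], [2.7, 0, -3.9, 0, -4.5, 0], [3.81, -0.03, -4.63, 0, -5.88, 0], [3.81, -0.03, -4.63, 0, -5.88, 0], [3.81, -0.03, -4.63, 0, -5.88, 0]]]'

```text
time_s: 13.25
position: [0.4905, 0.2218, 0.2041]
tool_rot: [[0.079, 0.947, 0.311], [-0.247, 0.321, -0.914], [-0.966, -0.004, 0.259]]
ft_force: [0.1, -0.9, 0.3]
grip_width: 0.0855
```

Run:
```python
from h import *
now()
d=snap('wrist','pics/w5.png');go(.001,.2,.062,-15)
```

```text
t 13.25 grasp lane [0.0013 0.1991 0.1983] toolx lane [-0.004 -0.259 -0.966] tooly [ 1.     0.001 -0.004] F [ 0.1 -0.9  0.3] w 0.08553441206734469 q [ 18.  25.  80. -16.  76.   3.]
row [5.28, -0.02, -1.51, -0.01, 0.0, 0.03]
```

View pics/w5.png

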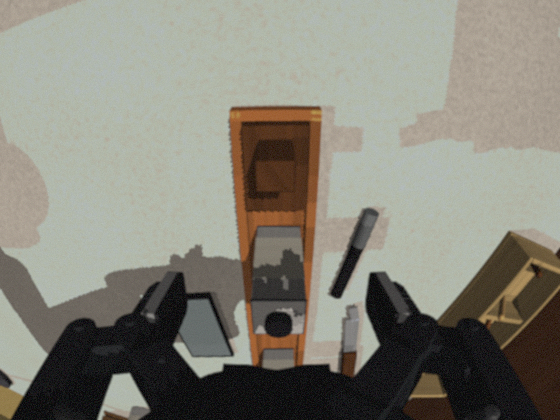

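Run:
```python
from h import *
d=dict(np.load('pics/w5.npz'))
for n,u,v,z in [('cap',278,322,.126),('postfront',275,192,.08),('postback',275,160,.08),('face',275,211,.031),('laneend',276,110,.016),('tinbaseL',254,299,.118),('tinbaseR',305,299,.118)]: print(n,np.round(lane(onz(d,u,v,z,True)),4))
```

```text
cap [0.0035 0.0884 0.126 ]
postfront [0.0008 0.1865 0.08  ]
postback [0.0008 0.2131 0.08  ]
face [0.0004 0.1386 0.031 ]
laneend [0.0013 0.2344 0.016 ]
tinbaseL [-0.0162  0.1085  0.118 ]
tinbaseR [0.0254 0.1086 0.118 ]
```

Call:
arm_command --plan '[[[0.5, 0, -1.51, 0, 0, 0], [1.2, -0.02, -1.51, 0, 0, 0], [2, -0.02, -1.51, 0, 0, 0], [2.8, -0.02, -1.51, 0, 0, 0], [3.6, -0.02, -1.51, 0, 0, 0], [4.3, -0.02, -1.51, 0, 0, 0], [4.9, -0.02, -1.51, 0, 0, 0], [5.28, -0.02, -1.51, 0, 0, 0], [5.28, -0.02, -1.51, 0, 0, 0]]]'

```text
time_s: 14.2
position: [0.4902, 0.2215, 0.0678]
tool_rot: [[0.081, 0.948, 0.307], [-0.247, 0.317, -0.916], [-0.966, -0.002, 0.26]]
ft_force: [0.6, 0.3, 0.9]
grip_width: 0.0856
```

Call:
arm_command --plan '[[[0, 0, 0, 0, 0, 0], [0, 0, 0, 0, 0, 0], [0, 0, 0, 0, 0, 0], [0, 0, 0, 0, 0, 0], [0, 0, 0, 0, 0, 0], [0, 0, 0, 0, 0, 0], [0, 0, 0, 0, 0, 0], [0, 0, 0, 0, 0, 0], [0, 0, 0, 0, 0, 0], [0, 0, 0, 0, 0, 0]]]' --jaw 1 --newtons 30

```text
time_s: 15.2
position: [0.4888, 0.223, 0.0692]
tool_rot: [[0.083, 0.947, 0.31], [-0.248, 0.321, -0.914], [-0.965, -0.002, 0.262]]
ft_force: [-6.0, -2.4, 7.2]
grip_width: 0.0292
```

```bash
python3 -c "
from h import *
now();s=sensors.observe();R=np.array(s['tool_rot']);print('per 20mm of -ly',np.round(R.T@(-LY)*.8,3))"
```

```text
t 15.2 grasp lane [2.000e-04 2.008e-01 6.340e-02] toolx lane [-0.001 -0.262 -0.965] tooly [ 1.     0.    -0.002] F [-6.  -2.4  7.2] w 0.02920858248423935 q [ 18.  34.  90. -18.  57.  10.]
per 20mm of -ly [ 0.209 -0.     0.772]
```

Call:
arm_command --plan '[[[0.03, 0, 0.116, 0, 0, 0], [0.063, 0, 0.232, 0, 0, 0], [0.094, 0, 0.347, 0, 0, 0], [0.125, 0, 0.463, 0, 0, 0], [0.157, 0, 0.579, 0, 0, 0], [0.188, 0, 0.695, 0, 0, 0], [0.219, 0, 0.811, 0, 0, 0], [0.25, 0, 0.926, 0, 0, 0], [0.282, 0, 1.042, 0, 0, 0], [0.313, 0, 1.158, 0, 0, 0]]]'

```text
time_s: 16.2
position: [0.4986, 0.1949, 0.0692]
tool_rot: [[0.083, 0.947, 0.31], [-0.248, 0.321, -0.914], [-0.965, -0.001, 0.261]]
ft_force: [-5.9, -0.7, 6.3]
grip_width: 0.0296
```

Call:
arm_command --plan '[[[0.042, 0, 0.154, 0, 0, 0], [0.084, 0, 0.309, 0, 0, 0], [0.125, 0, 0.463, 0, 0, 0], [0.167, 0, 0.618, 0, 0, 0], [0.209, 0, 0.772, 0, 0, 0], [0.25, 0, 0.926, 0, 0, 0], [0.293, 0, 1.08, 0, 0, 0], [0.334, 0, 1.235, 0, 0, 0], [0.376, 0, 1.39, 0, 0, 0], [0.418, 0, 1.544, 0, 0, 0]]]'

```text
time_s: 17.2
position: [0.5117, 0.1572, 0.0692]
tool_rot: [[0.084, 0.947, 0.31], [-0.247, 0.321, -0.914], [-0.965, -0.0, 0.261]]
ft_force: [-4.3, 0.8, 5.5]
grip_width: 0.0297
```

Run:
```python
from h import *
now(); a=snap('side','pics/d4.png')
cv2.imwrite('pics/m5.png',cv2.resize(a['img'][130:250,210:370],(560,420),interpolation=cv2.INTER_CUBIC)[:,:,::-1])
```

```text
t 17.2 grasp lane [0.0008 0.1311 0.0634] toolx lane [ 0.    -0.261 -0.965] tooly [ 1.     0.001 -0.   ] F [-4.3  0.8  5.5] w 0.029684989033505242 q [ 11.  33.  92. -19.  54.   3.]
```

View pics/m5.png

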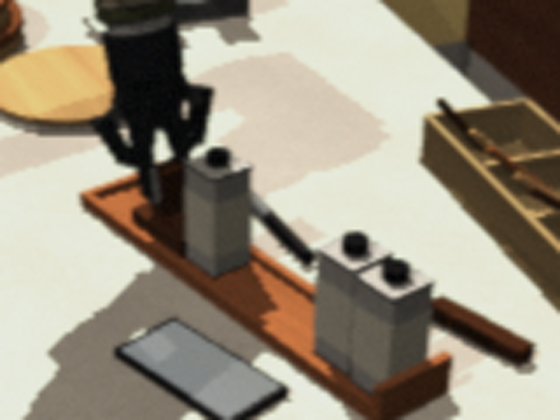

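The tin slides upright ahead of the pusher. Continuing.

Call:
arm_command --plan '[[[0.042, 0, 0.154, 0, 0, 0], [0.084, 0, 0.309, 0, 0, 0], [0.125, 0, 0.463, 0, 0, 0], [0.167, 0, 0.618, 0, 0, 0], [0.209, 0, 0.772, 0, 0, 0], [0.25, 0, 0.926, 0, 0, 0], [0.293, 0, 1.08, 0, 0, 0], [0.334, 0, 1.235, 0, 0, 0], [0.376, 0, 1.39, 0, 0, 0], [0.418, 0, 1.544, 0, 0, 0]]]'

```text
time_s: 18.25
position: [0.5248, 0.1194, 0.0692]
tool_rot: [[0.084, 0.947, 0.31], [-0.247, 0.321, -0.914], [-0.965, 0.0, 0.261]]
ft_force: [-2.5, 0.9, 5.2]
grip_width: 0.0296
```

Call:
arm_command --plan '[[[0.042, 0, 0.154, 0, 0, 0], [0.084, 0, 0.309, 0, 0, 0], [0.125, 0, 0.463, 0, 0, 0], [0.167, 0, 0.618, 0, 0, 0], [0.209, 0, 0.772, 0, 0, 0], [0.25, 0, 0.926, 0, 0, 0], [0.293, 0, 1.08, 0, 0, 0], [0.334, 0, 1.235, 0, 0, 0], [0.376, 0, 1.39, 0, 0, 0], [0.418, 0, 1.544, 0, 0, 0]]]'

```text
time_s: 19.25
position: [0.538, 0.0815, 0.0692]
tool_rot: [[0.085, 0.947, 0.31], [-0.247, 0.321, -0.914], [-0.965, 0.001, 0.261]]
ft_force: [-1.6, 2.8, 5.0]
grip_width: 0.03
```

Call:
arm_command --plan '[[[0.042, 0, 0.154, 0, 0, 0], [0.084, 0, 0.309, 0, 0, 0], [0.125, 0, 0.463, 0, 0, 0], [0.167, 0, 0.618, 0, 0, 0], [0.209, 0, 0.772, 0, 0, 0], [0.25, 0, 0.926, 0, 0, 0], [0.293, 0, 1.08, 0, 0, 0], [0.334, 0, 1.235, 0, 0, 0], [0.376, 0, 1.39, 0, 0, 0], [0.418, 0, 1.544, 0, 0, 0]]]'

```text
time_s: 20.25
position: [0.5512, 0.0435, 0.0692]
tool_rot: [[0.086, 0.947, 0.31], [-0.247, 0.321, -0.914], [-0.965, 0.002, 0.261]]
ft_force: [0.7, 3.1, 5.1]
grip_width: 0.0299
```

Run:
```python
from h import *
now()
for n in ('side','scene'):
    d=snap(n,f'pics/{n}6.png')
    m=(d['img'].max(2)<45).astype(np.uint8); nc,l,s,c=cv2.connectedComponentsWithStats(m)
    for i in range(1,nc):
        if 12<s[i,4]<80:
            p=lane(onz(d,*c[i],.125))
            if abs(p[0])<.05 and abs(p[1])<.25: print(n,s[i,4],np.round(c[i]),np.round(p,3))
```

```text
t 20.25 grasp lane [0.0017 0.0107 0.0634] toolx lane [ 0.002 -0.261 -0.965] tooly [1.    0.001 0.002] F [0.7 3.1 5.1] w 0.029913790545616027 q [ -2.  34.  91. -18.  51. -10.]
side 32 [295. 190.] [ 0.002 -0.076  0.125]
side 29 [311. 200.] [ 0.003 -0.15   0.125]
side 36 [322. 207.] [ 0.001 -0.201  0.125]
scene 24 [247. 176.] [ 0.004 -0.2    0.125]
scene 28 [259. 183.] [ 0.005 -0.147  0.125]
scene 38 [276. 193.] [ 0.003 -0.074  0.125]
```

Call:
arm_command --plan '[[[0.025, 0, 0.093, 0, 0, 0], [0.05, 0, 0.185, 0, 0, 0], [0.075, 0, 0.278, 0, 0, 0], [0.1, 0, 0.371, 0, 0, 0], [0.125, 0, 0.463, 0, 0, 0], [0.15, 0, 0.556, 0, 0, 0], [0.176, 0, 0.649, 0, 0, 0], [0.2, 0, 0.741, 0, 0, 0], [0.226, 0, 0.834, 0, 0, 0], [0.25, 0, 0.926, 0, 0, 0]]]'

```text
time_s: 21.35
position: [0.559, 0.0209, 0.0692]
tool_rot: [[0.086, 0.947, 0.31], [-0.247, 0.321, -0.914], [-0.965, 0.002, 0.262]]
ft_force: [2.8, 2.4, 5.5]
grip_width: 0.0297
```

Call:
arm_command --plan '[[[0.008, 0, 0.031, 0, 0, 0], [0.017, 0, 0.062, 0, 0, 0], [0.025, 0, 0.093, 0, 0, 0], [0.033, 0, 0.124, 0, 0, 0], [0.042, 0, 0.154, 0, 0, 0], [0.05, 0, 0.185, 0, 0, 0], [0.059, 0, 0.216, 0, 0, 0], [0.067, 0, 0.247, 0, 0, 0], [0.067, 0, 0.247, 0, 0, 0], [0.067, 0, 0.247, 0, 0, 0]]]'

```text
time_s: 22.35
position: [0.5611, 0.015, 0.0692]
tool_rot: [[0.086, 0.947, 0.31], [-0.247, 0.321, -0.914], [-0.965, 0.002, 0.262]]
ft_force: [1.5, 3.0, 5.5]
grip_width: 0.0299
```

```bash
cat > caps.py <<'E'
from h import *
now()
for n in ('side','scene'):
    d=snap(n,f'pics/{n}7.png')
    m=(d['img'].max(2)<45).astype(np.uint8); nc,l,s,c=cv2.connectedComponentsWithStats(m)
    for i in range(1,nc):
        if 12<s[i,4]<80:
            p=lane(onz(d,*c[i],.125))
            if abs(p[0])<.05 and abs(p[1])<.25: print(n,s[i,4],np.round(c[i]),np.round(p,3))
E
python3 caps.py
```

```text
t 22.35 grasp lane [ 0.0019 -0.0194  0.0634] toolx lane [ 0.003 -0.262 -0.965] tooly [1.    0.001 0.002] F [1.5 3.  5.5] w 0.029863371462086254 q [ -5.  34.  90. -18.  51. -13.]
side 30 [302. 194.] [ 0.002 -0.107  0.125]
side 30 [311. 200.] [ 0.002 -0.152  0.125]
side 35 [322. 207.] [ 0.001 -0.202  0.125]
scene 24 [247. 176.] [ 0.003 -0.2    0.125]
scene 30 [258. 182.] [ 0.004 -0.15   0.125]
scene 32 [269. 189.] [ 0.004 -0.103  0.125]
```

The row is closed: fallen to next is about 46 mm, next to end about 50 mm, and the face is about 24 mm from the fallen tin's centre. Release and retreat.

Call:
arm_command --plan '[[[0, 0, 0, 0, 0, 0], [0, 0, 0, 0, 0, 0], [0, 0, 0, 0, 0, 0], [0, 0, 0, 0, 0, 0], [0, 0, 0, 0, 0, 0], [0, 0, 0, 0, 0, 0], [0, 0, 0, 0, 0, 0], [0, 0, 0, 0, 0, 0]]]' --jaw 0

```text
time_s: 23.25
position: [0.5602, 0.0146, 0.0685]
tool_rot: [[0.084, 0.947, 0.309], [-0.247, 0.32, -0.915], [-0.965, 0.0, 0.261]]
ft_force: [-0.2, 0.3, 0.4]
grip_width: 0.0856
```

Call:
arm_command --plan '[[[-0.3, 0, 0, 0, 0, 0], [-0.8, 0, 0, 0, 0, 0], [-1.6, 0, 0, 0, 0, 0], [-2.4, 0, 0, 0, 0, 0], [-3.2, 0, 0, 0, 0, 0], [-4, 0, 0, 0, 0, 0], [-4.8, 0, 0, 0, 0, 0], [-5.4, 0, 0, 0, 0, 0], [-5.6, 0, 0, 0, 0, 0], [-5.6, 0, 0, 0, 0, 0]]]'

```text
time_s: 24.25
position: [0.5486, 0.0495, 0.2046]
tool_rot: [[0.085, 0.947, 0.309], [-0.247, 0.321, -0.914], [-0.965, 0.002, 0.261]]
ft_force: [0.2, -0.5, 0.2]
grip_width: 0.0853
```

```bash
python3 caps.py
python3 - <<'E'
import cv2
a=cv2.imread('pics/scene7.png')[155:275,225:365];b=cv2.imread('pics/side7.png')[155:250,225:365]
f=lambda i:cv2.resize(i,(392,300),interpolation=cv2.INTER_CUBIC)
cv2.imwrite('pics/last.png',cv2.hconcat([f(a),f(b)]))
E
```

```text
t 24.25 grasp lane [0.0011 0.0172 0.1988] toolx lane [ 0.002 -0.261 -0.965] tooly [1.    0.    0.002] F [ 0.2 -0.5  0.2] w 0.08529474269344471 q [ -1.  24.  82. -15.  70. -15.]
side 29 [302. 194.] [ 0.002 -0.106  0.125]
side 31 [311. 200.] [ 0.002 -0.152  0.125]
side 35 [322. 207.] [ 0.001 -0.202  0.125]
scene 26 [247. 176.] [ 0.003 -0.2    0.125]
scene 28 [258. 183.] [ 0.005 -0.149  0.125]
scene 27 [269. 189.] [ 0.006 -0.103  0.125]
scene 37 [274. 198.] [ 0.024 -0.066  0.125]
scene 51 [298. 206.] [0.002 0.014 0.125]
```

View pics/last.png

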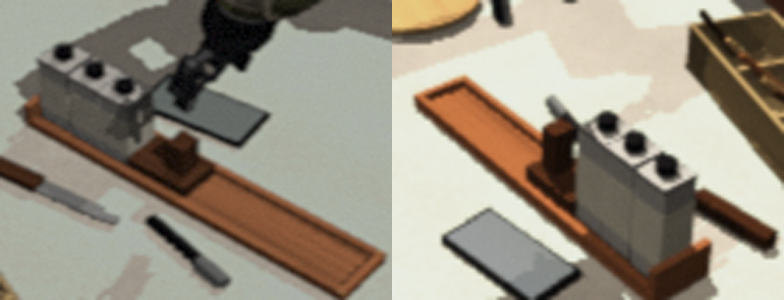

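All three tins stand upright in a closed row with the pusher against them. The gripper is clear and the bystanders look unmoved. Handing in.

```bash
python3 -c "
from rig import workorder
print(workorder.close_job())"
```

```text
the job is handed in; nothing more can be done
None
```

The fallen tin is back upright on its base in the lane, and the row is closed up with the pusher against it. I handed the job in at about 24 s of the 58 s allowed; no verdict was reported.

- **Method:** I gripped the tin near its cap with the tool tilted 35°. I then lifted it, turned it 90°, set it down until the wrist force showed floor contact, and released it. After that I took the pusher by its post and slid it about 220 mm until the row closed, then let go and backed off.
- **Spacing:** Cap positions from both cameras put the fallen and next tins about 46 mm apart, and the next and end tins about 50 mm apart. The limit is 60 mm.
- **Pusher gap:** The face is about 24 mm from the fallen tin's centre, against a limit of 37 mm. I worked this out from the gripper's position just before release rather than from a picture.
- **Position in the lane:** All three tins measured within 6 mm of the lane's centre line, against a limit of 15 mm. The two cameras differed by up to 4 mm.
- **Upright and clear:** The last picture shows all three tins upright. The gripper was well above everything with no load on it, and the phone, knife and marker looked unmoved. I did not measure the tilt angles or the bystanders' positions, and the bottle, mug and most of the disc were outside that last crop.

No check failed.

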